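# Put up a carton, pack the tea tins and set the count dial

### The arm

A 7-joint arm with a two-finger parallel gripper is mounted at the origin on the work surface. World frame = base frame: x ahead of the robot, y to its left, z up, the work surface at z = 0. Lengths are in m, angles in rad, forces in N, time in s.
With the tool pointing down it reaches from about 0.4 to 0.9 m from the base axis. Payload 5.5 kg.
Tool frame: the origin (TCP) lies midway between the tips of the shut fingers; the grasp point (between the pads) lies r.hold_point_z behind it (r.hold_point_z is the distance from the TCP to the grasp point, in m); z points along the fingers, y is the line along which they close (so a half turn about z gives the same grasp; the last joint's range is limited). The gripper opens to 85 mm and grips with 20 to 120 N. Pads are 22 mm wide; open, the fingers measure 114 mm over their backs; the gripper's body (76 mm by 85 mm) begins 54 mm behind the grasp point. The pads swing forward as they close: fully open they stand 13 mm farther back than shut.
Start: joints at [1.421, 0.501, -0.427, 1.55, 0.221, 1.138, -0.21], TCP at [0.261, -0.595, 0.231] pointing down, gripper open.
Joint ranges: [-2.88, 2.88], [-0.31, 2.03], [-1.54, 1.56], [0.2, 2.42], [-1.41, 4.55], [0.19, 2.02], [-2.57, 2.57]. Speed limits (rad/s): [2.57, 2.57, 3.14, 3.14, 3.14, 3.14, 3.14].

### API

Orientations are given as [roll, pitch, yaw] about the fixed x, y, z axes, in that order (R = Rz(yaw) Ry(pitch) Rx(roll)).
In Python, from bench import r, imaging, workorder, kin gives the robot as it stands (r), with the cameras (imaging), the job (workorder) and the kinematics (kin). Calls block until the motion is done:
- r.goto(position, orientation): joint-space move of the TCP to a pose.
- r.servo_line(position, velocity=0.15, ori=None, until_force=None): straight line of the TCP; ori=None keeps the orientation; velocity is the mean speed in m/s. With until_force (N) it stops when the force on the tool has changed by that much, and returns True; else False.
- r.set_joints(angles): joint-space move.
- r.gripper_to(opening): finger opening in m; the grip force is fixed at half the most; returns when the fingers have stopped.
- r.dwell(seconds).
- kin.ik(position, orientation): joint angles nearest the present ones, or None.
- imaging.read_camera(name): name is "scene" or "top" or "wrist"; returns the picture (420x560x3 uint8, blue, green, red); there is no depth.
- imaging.camera_info(name): a dict with "vertical_fov" (degrees; the focal length in pixels is half the picture's height over the tangent of half this angle, whatever the lens; pixels are square), "cx", "cy" (the principal point, pixels), "dist" ([k1, k2, p1, p2, k3] as OpenCV has them; the pictures are not rectified), "R" (3x3) and "t" (3): a world point X has camera coordinates R X + t. Camera axes: x right, y down, z forward; pixel columns grow to the right and rows downward; lengths in m; the calibration is good to about 2 mm. A picture is of the moment at which its call begins: read the wrist's pose just before it. camera_info takes no time and is no camera call; for the wrist camera it gives the pose at the moment of the call.
A pose or a line that the arm cannot do raises r.MotionError and nothing moves.
- workorder.job_done(): hands the job in; it is judged then, once.
Readings, each from a call of its own:
- r.get_clock(): time.
- r.get_joint_positions(): joint angles.
- r.get_qvel(): joint speeds.
- r.get_effort(): joint torques, N m.
- r.get_eef_pos(): TCP position.
- r.get_ee_rot(): TCP orientation.
- r.get_wrist_force(): force on the tool from outside, world axes, zero at the start.
- r.get_torque(): the same for the moment, N m.
- r.get_width(): finger opening in m.
- r.get_grip_force(): force on a finger pad.
Only numpy, scipy, OpenCV 4.12 (cv2) and the standard library are available. Lean on these libraries where they do the work, as an engineer would, in place of code of your own. Each camera call takes 0.05 s, during which the arm holds its last target. There are 200 camera calls.

### The job

Put up the flat carton by raising its four walls upright, then pack every tea tin on the worktop into it, all resting on its floor. Turn the count dial to the number of tins packed, and leave the carton's walls standing and the bowl, mug and pepper mill alone.

Things in the scene. Friction and masses are not known exactly. Their poses are not given: they have to be found in the camera images.
- carton: flat cardboard carton blank, its floor stuck down on the worktop: floor 120 mm (x) by 210 mm (y), 6 mm thick; origin at the centre of its underside, z up. A wall is creased along each of its four edges (crease 6 mm above the worktop), with a white finger tab on the middle of its free edge. Walls up, the inside is 120 x 210 mm and the tabs' tops are 77 mm above the worktop.
- wall_near (a joint): crease angle of the wall at the carton's edge x = -60 mm: 0 flat outwards, 1.571 upright, stop at 1.6. Wall 45 mm high, 5 mm thick (inner face in line with the crease), as long as its edge. It starts 0.1 to 0.5 rad up, stays at any angle where it is left, is moved by about 1.5 N at its top edge, and does not block the other walls.
- tab_near (a point): middle of this wall's white tab, 61 mm from the crease, halfway through its thickness. The tab carries the wall on by 26 mm; it is 24 mm wide along the crease, 5 mm thick. x points along the wall away from the crease, y along the crease.
- wall_far (a joint): crease angle of the wall at the carton's edge x = +60 mm: 0 flat outwards, 1.571 upright, stop at 1.6. Wall 45 mm high, 5 mm thick (inner face in line with the crease), as long as its edge. It starts 0.1 to 0.5 rad up, stays at any angle where it is left, is moved by about 1.5 N at its top edge, and does not block the other walls.
- tab_far (a point): middle of this wall's white tab, 61 mm from the crease, halfway through its thickness. The tab carries the wall on by 26 mm; it is 24 mm wide along the crease, 5 mm thick. x points along the wall away from the crease, y along the crease.
- wall_left (a joint): crease angle of the wall at the carton's edge y = +105 mm: 0 flat outwards, 1.571 upright, stop at 1.6. Wall 45 mm high, 5 mm thick (inner face in line with the crease), as long as its edge. It starts 0.1 to 0.5 rad up, stays at any angle where it is left, is moved by about 1.5 N at its top edge, and does not block the other walls.
- tab_left (a point): middle of this wall's white tab, 61 mm from the crease, halfway through its thickness. The tab carries the wall on by 26 mm; it is 24 mm wide along the crease, 5 mm thick. x points along the wall away from the crease, y along the crease.
- wall_right (a joint): crease angle of the wall at the carton's edge y = -105 mm: 0 flat outwards, 1.571 upright, stop at 1.6. Wall 45 mm high, 5 mm thick (inner face in line with the crease), as long as its edge. It starts 0.1 to 0.5 rad up, stays at any angle where it is left, is moved by about 1.5 N at its top edge, and does not block the other walls.
- tab_right (a point): middle of this wall's white tab, 61 mm from the crease, halfway through its thickness. The tab carries the wall on by 26 mm; it is 24 mm wide along the crease, 5 mm thick. x points along the wall away from the crease, y along the crease.
- tin_red: red square tea tin with a white label and a bare metal lid, 0.12 kg more or less: body 52 x 52 mm and 50 mm high, lid 46 x 46 mm on top of it, 62 mm high in all. Origin at its centre (31 mm above its foot), z towards the lid, x and y square to its sides. It may be absent (then it does not count).
- tin_blue: blue square tea tin with a white label and a bare metal lid, 0.12 kg more or less: body 52 x 52 mm and 50 mm high, lid 46 x 46 mm on top of it, 62 mm high in all. Origin at its centre (31 mm above its foot), z towards the lid, x and y square to its sides. It may be absent (then it does not count).
- tin_green: green square tea tin with a white label and a bare metal lid, 0.12 kg more or less: body 52 x 52 mm and 50 mm high, lid 46 x 46 mm on top of it, 62 mm high in all. Origin at its centre (31 mm above its foot), z towards the lid, x and y square to its sides. It may be absent (then it does not count).
- tin_yellow: yellow square tea tin with a white label and a bare metal lid, 0.12 kg more or less: body 52 x 52 mm and 50 mm high, lid 46 x 46 mm on top of it, 62 mm high in all. Origin at its centre (31 mm above its foot), z towards the lid, x and y square to its sides. It may be absent (then it does not count).
- counter: white round base of the count dial, fixed to the worktop, 132 mm across and 12 mm high; origin at the centre of its underside. Black studs on its top mark the numbers: groups of 1, 2, 3 and 4 studs, 51 mm from the axis, 0.5 rad apart, clockwise seen from above.
- dial (a joint): turn of the brass dial, clockwise seen from above: 0 at number 1, 0.5 at 2, 1.0 at 3, 1.5 at 4, end stops just outside (-0.05 and 1.55). It clicks into each of the four numbers and springs to the nearest one when let go near it; turning takes under 0.1 N m. It starts at 1.
- dial_grip (a point): middle of the dark wooden grip bar on the dial, on the dial's axis, 49 mm above the worktop. The bar is 58 mm long, 16 mm wide, from 33 to 59 mm above the worktop; a red stripe on top near one end and a red lug below it point at the number set.
- mark_one (a point): the single stud (number 1) on the counter's base, 51 mm from the dial's axis: where the red end of the bar points at dial = 0.
- bowl: bystander: white bowl 130 mm across, 55 mm high; origin at the centre of its foot.
- mug: bystander: blue mug 80 mm across, 90 mm high; origin at the centre of its foot.
- mill: bystander: dark wooden pepper mill 165 mm high; origin at the centre of its foot.

How it is judged:
By the outcome, as a careful person would: the job done as asked, in the order asked, and still so for the second after the job is handed in, with the robot touching nothing.
Of tin_red, tin_blue, tin_green, tin_yellow only 2 to 4 are there at a start; the rules pass over those that are not, and their reading is None.
At some moment in a run one of tin_red, tin_blue, tin_green, tin_yellow may be knocked a few centimetres aside while the robot is not near it.
Once in a run the grip may slacken for a moment while it holds something.
It also fails if it takes over 210 s, if anything falls off the work surface, if the arm or the gripper's body presses on something with over 40 N, if the wrist force passes 120 N, or if a joint passes its speed limit or range.

## Working session

There is one attempt and no reset: what is moved stays moved. The work goes in short steps, each a Python script; the robot and the scene stay as the last script left them, time stands still between calls to the robot, and variables do not carry over. Pictures are saved under pics/ and viewed, at most 14 in all, crops included, and the job is handed in when it is done.

```bash
ls; mkdir -p pics
python3 - <<'E'
from bench import r, imaging, workorder, kin
import cv2
for n in("top","scene","wrist"):
    i=imaging.camera_info(n);print(n,i)
    cv2.imwrite(f"pics/{n}0.png",imaging.read_camera(n))
print(r.hold_point_z,r.get_clock(),r.get_ee_rot())
E
```

```text
bench.py
pics
top {'vertical_fov': 52.298784706460765, 'cx': 272.9264864258284, 'cy': 209.65376633309623, 'dist': array([0.02798258, 0.        , 0.        , 0.        , 0.        ]), 'R': array([[-0.00298595, -0.99998842,  0.00377456],
       [-0.98919575,  0.00240043, -0.14658104],
       [ 0.14657028, -0.00417147, -0.98919146]]), 't': array([-0.03606595,  0.6335469 ,  1.09918974])}
scene {'vertical_fov': 52.85290905584531, 'cx': 278.33346485503233, 'cy': 213.6952650032285, 'dist': array([0.01360114, 0.        , 0.        , 0.        , 0.        ]), 'R': array([[-0.85865055,  0.51239967,  0.01287695],
       [ 0.30246702,  0.52681951, -0.79433929],
       [-0.41380302, -0.67816501, -0.60733786]]), 't': array([ 0.53189516, -0.1189197 ,  1.56886668])}
wrist {'vertical_fov': 62.36364746593213, 'cx': 283.5701555534963, 'cy': 208.12224559822408, 'dist': array([-0.03473528,  0.        ,  0.        ,  0.        ,  0.        ]), 'R': array([[ 0.40070453, -0.9162025 , -0.00297658],
       [-0.88016045, -0.38583967,  0.2764875 ],
       [-0.25446702, -0.10816992, -0.9610129 ]]), 't': array([-0.64917896, -0.03557869,  0.38127481])}
0.0187 0.15 [-3.14011522e+00 -8.46899057e-05  4.12870034e-01]
```

View pics/top0.png

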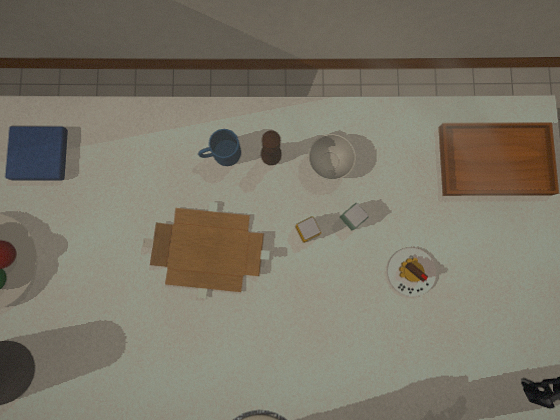

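View pics/scene0.png

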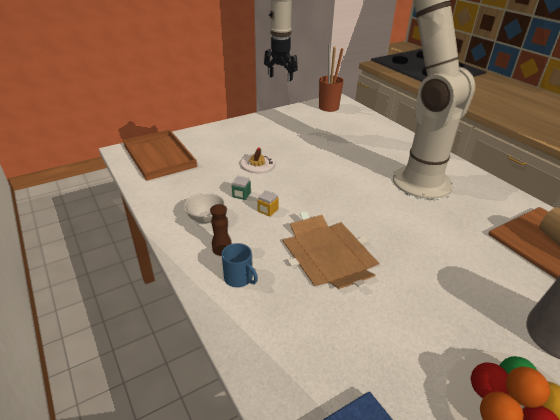

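The top view shows the carton at about (208,250), a yellow tin at (307,229), a green tin at (353,216), the dial at (413,271), the mug at (225,147), the mill at (271,147) and the bowl at (332,157). The scene view agrees, and I see no red or blue tin in either. Next I'll enlarge the top view and compute rough positions.

```bash
cat > h.py <<'E'
import numpy as np, cv2
from bench import r, imaging, workorder, kin
def K(i):
    f=210/np.tan(np.radians(i["vertical_fov"])/2)
    return np.array([[f,0,i["cx"]],[0,f,i["cy"]],[0,0,1.]])
def ray(i,px):
    p=cv2.undistortPoints(np.array(px,float).reshape(-1,1,2),K(i),i["dist"]).reshape(-1,2)
    d=np.c_[p,np.ones(len(p))]@i["R"]
    return -i["R"].T@i["t"],d
def plane(i,px,z):
    o,d=ray(i,px); return o+d*((z-o[2])/d[:,2])[:,None]
def proj(i,X):
    return cv2.projectPoints(np.array(X,float).reshape(-1,3),cv2.Rodrigues(np.array(i["R"]))[0],np.array(i["t"],float),K(i),i["dist"])[0].reshape(-1,2)
def tri(i1,p1,i2,p2):
    "two-ray midpoint and gap"
    a,d=ray(i1,p1);b,e=ray(i2,p2);d=d[0]/np.linalg.norm(d[0]);e=e[0]/np.linalg.norm(e[0])
    s=np.linalg.lstsq(np.c_[d,-e],b-a,rcond=None)[0]
    return (a+s[0]*d+b+s[1]*e)/2,np.linalg.norm(a+s[0]*d-b-s[1]*e)
def snap(n,name=None):
    i=imaging.camera_info(n);im=imaging.read_camera(n)
    if name: cv2.imwrite(f"pics/{name}.png",im)
    return i,im
E
python3 - <<'E'
from h import *
im=cv2.imread("pics/top0.png");i=imaging.camera_info("top")
cv2.imwrite("pics/topc.png",cv2.resize(im[120:310,140:450],None,fx=2.55,fy=2.55,interpolation=cv2.INTER_CUBIC))
for n,p,z in [("carton c",(208,250),.006),("c1",(175,208),.006),("c2",(249,214),.006),("c3",(241,291),.006),("c4",(167,285),.006),("yel",(307,229),.062),("grn",(353,216),.062),("dial",(413,271),.059),("base",(413,272),.012),("mug",(227,147),.09),("mill",(270,140),.165),("bowl",(332,157),.055)]:
    print(n,plane(i,p,z).round(3))
E
```

```text
carton c [[0.528 0.14  0.006]]
c1 [[0.645 0.233 0.006]]
c2 [[0.627 0.028 0.006]]
c3 [[0.418 0.049 0.006]]
c4 [[0.435 0.248 0.006]]
yel [[ 0.58  -0.127  0.062]]
grn [[ 0.614 -0.249  0.062]]
dial [[ 0.47  -0.4    0.059]]
base [[ 0.468 -0.415  0.012]]
mug [[0.794 0.083 0.09 ]]
mill [[ 0.789 -0.031  0.165]]
bowl [[ 0.776 -0.198  0.055]]
```

View pics/topc.png

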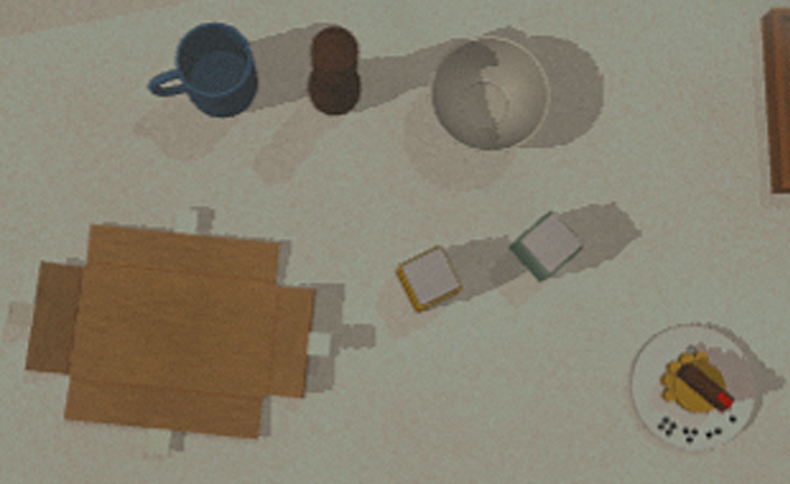

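The enlarged crop shows the carton with all four walls nearly flat and pale tabs at their ends. It also shows the yellow tin at (430,280), the green tin at (547,247) and the dial's red end at the single stud (731,418). The bowl and mug are empty and only two tins are there. Now I'll take precise wrist views.

```bash
python3 - <<'E'
from h import *
for k,(p,yaw) in enumerate([((.43,-.28,.33),0.0),((.45,0.05,.36),0.0),((.50,.14,.40),0.0)]):
    try: r.goto(p,[np.pi,0,yaw])
    except r.MotionError as e: print(k,e); continue
    i,im=snap("wrist",f"w{k}")
    np.savez(f"w{k}.npz",R=i["R"],t=i["t"]);print(k,(-i["R"].T@i["t"]).round(3),i["R"][2].round(3),r.get_clock())
    for X in [(.53,.14,.006),(.58,-.127,.062),(.614,-.249,.062),(.47,-.4,.059)]: print(proj(i,X).round())
a=[cv2.resize(cv2.imread(f"pics/w{k}.png"),(400,300)) for k in range(3)]
E
python3 -c "
import cv2,glob
"
```

```text
0 [ 0.501 -0.282  0.474] [-0.277  0.001 -0.961] 1.5917
[[-36.  89.]]
[[142.  34.]]
[[253.  -2.]]
[[384. 135.]]
1 [0.522 0.048 0.504] [-0.277  0.002 -0.961] 2.9
[[217. 102.]]
[[430.  58.]]
[[535.  29.]]
[[623. 151.]]
2 [0.572 0.139 0.543] [-0.278  0.002 -0.961] 3.4667
[[284. 136.]]
[[482. 103.]]
[[574.  78.]]
[[648. 183.]]
```

View pics/w0.png

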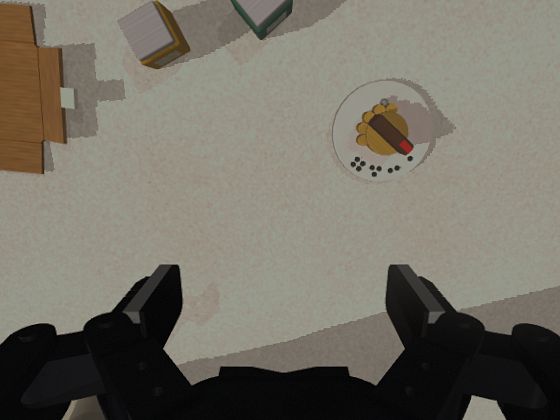

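View pics/w2.png

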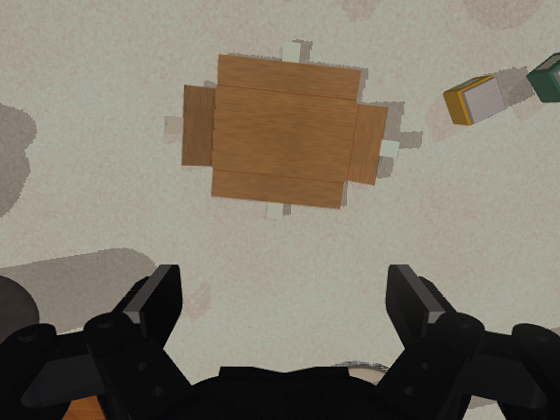

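w0 shows the dial at (390,135) with its red end at (405,147), and the studs 4-3-2-1 running from (357,163) to (410,158). w2 shows the whole carton, with its floor from about (216,88) to (345,183) and tabs at (293,50), (173,125), (389,148) and (276,211). I'll extract the carton outline from w1 and w2, and take new wrist views of the tins.

```bash
cat >> h.py <<'E'
def brown(im):
    h=cv2.cvtColor(cv2.medianBlur(im,3),cv2.COLOR_BGR2HSV)
    m=cv2.inRange(h,(7,85,40),(17,220,255))
    return cv2.morphologyEx(m,cv2.MORPH_CLOSE,np.ones((5,5)))
def big(m):
    return max(cv2.findContours(m,cv2.RETR_EXTERNAL,cv2.CHAIN_APPROX_NONE)[0],key=cv2.contourArea)
E
python3 - <<'E'
from h import *
base=imaging.camera_info("wrist")
for k in (1,2):
    im=cv2.imread(f"pics/w{k}.png");i={**base,**np.load(f"w{k}.npz")}
    m=brown(im);m[260:]=0
    c=big(m);p=cv2.approxPolyDP(c,4,True).reshape(-1,2)
    P=plane(i,p,.006)
    print(k,cv2.contourArea(c))
    for a,b in zip(p,P): print(a,b.round(4)[:2])
    cv2.polylines(im,[p],True,(255,0,255),1)
    cv2.imwrite(f"pics/c{k}.png",cv2.resize(im[30:230,150:440],None,fx=2.7,fy=2.7,interpolation=cv2.INTER_NEAREST))
for k,(p,yaw) in enumerate([((.50,-.17,.30),0.0),((.50,-.27,.30),0.0),((.38,-.40,.27),0.0)]):
    r.goto(p,[np.pi,0,yaw]);i,im=snap("wrist",f"t{k}");np.savez(f"t{k}.npz",R=i["R"],t=i["t"])
print(r.get_clock())
cv2.imwrite("pics/t01.png",np.vstack([cv2.imread(f"pics/t{k}.png")[0:260] for k in(0,1)]))
E
```

```text
1 29974.0
[102  45] [0.6054 0.2905]
[104 132] [0.4911 0.3032]
[138 135] [0.4864 0.2548]
[141 169] [0.4377 0.256 ]
[282 182] [0.4176 0.0508]
[287 151] [0.4627 0.0435]
[317 154] [0.4583 0.0006]
[328  66] [ 0.5763 -0.0116]
[295  63] [0.5802 0.0327]
[297  26] [0.6257 0.0303]
[140  10] [0.6469 0.2348]
[138  48] [0.6008 0.2422]
2 23882.0
[184  86] [0.6035 0.2869]
[182 163] [0.4894 0.2987]
[213 168] [0.4814 0.2506]
[212 195] [0.438  0.2546]
[338 208] [0.4163 0.0525]
[345 180] [0.4623 0.0434]
[374 183] [ 0.4575 -0.0028]
[387 108] [ 0.572  -0.0145]
[356 102] [0.5804 0.0325]
[359  70] [0.6253 0.0305]
[220  54] [0.6471 0.2317]
[215  88] [0.6004 0.2412]
6.0833
```

View pics/c2.png

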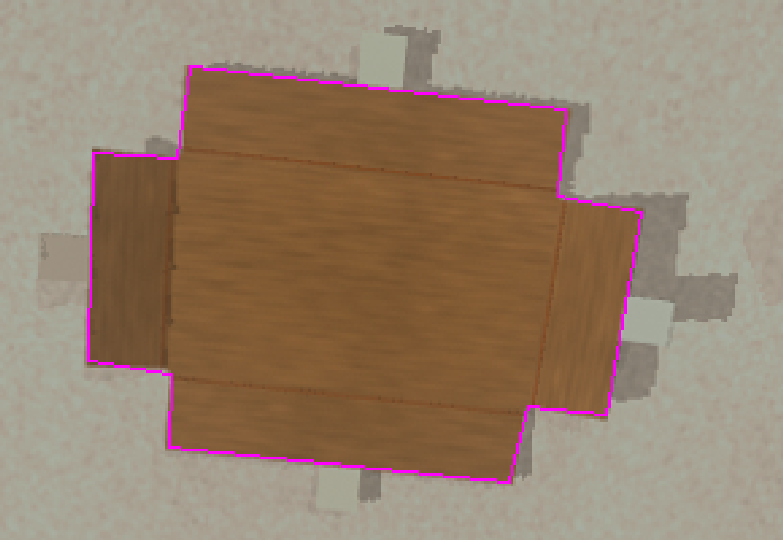

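View pics/t01.png

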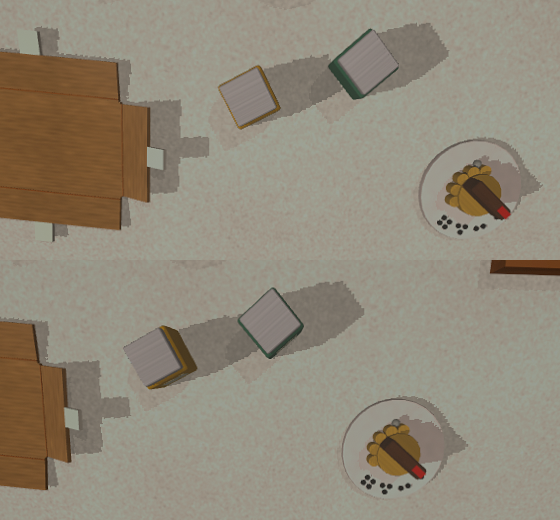

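The overlay follows the carton outline well and the crease lines run through the concave corners. In t0 the yellow tin is at (249,97) and the green tin at (365,63). In t1 they are at about (160,97) and (271,63). Now I'll triangulate the walls' outer corners for angles, and the floor pose.

Run:
```python
from h import *
base=imaging.camera_info("wrist")
I=[];C=[]
for k in (1,2):
    im=cv2.imread(f"pics/w{k}.png");i={**base,**np.load(f"w{k}.npz")}
    m=brown(im);m[260:]=0
    C.append(cv2.approxPolyDP(big(m),4,True).reshape(-1,2).astype(float));I.append(i)
T=np.array([tri(I[0],a,I[1],b)[0] for a,b in zip(*C)])
g=[tri(I[0],a,I[1],b)[1] for a,b in zip(*C)]
for t,e in zip(T,g): print(t.round(4),round(e,4))
# floor corners at crease height (mean of views): NL=2 NR=5 FR=8 FL=11
F=(plane(I[0],C[0],.006)+plane(I[1],C[1],.006))[[2,5,8,11]]/2
c=F.mean(0);ey=(F[0]+F[3]-F[1]-F[2])[:2];yaw=np.arctan2(-ey[0],ey[1])
print("centre",c.round(4),"yaw",yaw.round(4),"len",np.linalg.norm(ey)/2,np.linalg.norm((F[3]+F[2]-F[0]-F[1])[:2])/2)
for n,(a,b) in dict(left=(0,1),near=(3,4),right=(6,7),far=(9,10)).items():
    z=T[[a,b],2]-.006
    print(n,"angle from z",np.arcsin(np.clip(z/.045,-1,1)).round(2))
# tin colours
im=cv2.imread("pics/t0.png");h=cv2.cvtColor(im,cv2.COLOR_BGR2HSV)
for p in [(249,97),(238,125),(222,100),(275,97),(365,63),(350,92),(337,75),(300,160),(300,90)]: print(p,h[p[1],p[0]],im[p[1],p[0]])
```

```text
[0.6025 0.2822 0.0231] 0.0
[0.4924 0.2927 0.0264] 0.0002
[0.4871 0.2446 0.0322] 0.0026
[0.4389 0.2537 0.011 ] 0.0007
[0.4156 0.0512 0.0005] 0.0019
[0.4627 0.0436 0.0073] 0.0003
[0.461  0.0021 0.024 ] 0.0008
[ 0.5728 -0.0082  0.03  ] 0.002
[0.5803 0.0326 0.0062] 0.0003
[0.6254 0.0304 0.0065] 0.0004
[0.6448 0.2301 0.0175] 0.0016
[0.6001 0.2404 0.0106] 0.0001
centre [0.5318 0.1426 0.006 ] yaw -0.0994 len 0.210198531614893 0.11774279376083739
left angle from z [0.39 0.47]
near angle from z [ 0.11 -0.12]
right angle from z [0.41 0.56]
far angle from z [0.01 0.26]
(249, 97) [ 13  25 141] [127 133 141]
(238, 125) [ 13  52 141] [112 125 141]
(222, 100) [ 18  36 157] [135 148 157]
(275, 97) [ 19 158  76] [29 58 76]
(365, 63) [ 12  24 138] [125 130 138]
(350, 92) [66 63 65] [52 65 49]
(337, 75) [66 63 65] [52 65 49]
(300, 160) [ 21  31 157] [138 151 157]
(300, 90) [ 19  37 130] [111 123 130]
```

Carton floor centre is (0.532,0.143), yaw −0.099, and its sides come out at 210 × 118 mm, which matches. Wall angles are roughly 0.43 left, 0.47 right, 0.1 near and 0.15 far. I'll raise the walls by gripping each tab across its width and following the arc about its crease, starting with the right wall.

```bash
cat >> h.py <<'E'
CC=np.array([.5318,.1426]);CY=-.0994
EX=np.array([np.cos(CY),np.sin(CY)]);EY=np.array([-np.sin(CY),np.cos(CY)])
W=dict(near=(-EX,.06,0),far=(EX,.06,0),left=(EY,.105,np.pi/2),right=(-EY,.105,np.pi/2))
def wp(name,rho,th,dz=-.008,off=.0025):
    "TCP for a point at rho along the wall at angle th, off through its thickness"
    o,d,_=W[name]; a=rho*np.cos(th)+off*np.sin(th); z=.006+rho*np.sin(th)-off*np.cos(th)
    return np.r_[CC+o*(d+a),max(z+dz,.003)]
def yawfor(name):
    return CY+W[name][2]
def reach(p,yaws):
    q=[(np.abs(np.array(s)-r.get_joint_positions()).max(),y) for y in yaws if (s:=kin.ik(p,[np.pi,0,y])) is not None]
    print("ik",np.round(q,2)); return min(q)[1]
def grab(name,th0):
    p=wp(name,.064,th0);up=p+[0,0,.09]
    y=reach(p,[yawfor(name),yawfor(name)-np.pi])
    r.goto(up,[np.pi,0,y]);r.gripper_to(.045)
    hit=r.servo_line(p,.08,until_force=8);r.gripper_to(.018)
    print(name,"hit",hit,"tcp",r.get_eef_pos().round(4),"want",p.round(4),"w",round(r.get_width(),4),"F",r.get_wrist_force().round(1))
def lift(name,th0,th1=1.59):
    for th in np.linspace(th0,th1,8)[1:]: r.servo_line(wp(name,.064,th),.1)
    print("w",round(r.get_width(),4),"F",r.get_wrist_force().round(1))
    r.gripper_to(.045);p=r.get_eef_pos();r.servo_line(p+[0,0,.07],.15)
def push(name,th=1.585):
    o,d,_=W[name];a=CC+o*(d+.06);b=CC+o*(d+.005+.011-.060*(th-1.571))
    r.servo_line(np.r_[a,.13],.15);r.gripper_to(0)
    r.servo_line(np.r_[a,.058],.15)
    hit=r.servo_line(np.r_[b,.058],.04,until_force=5)
    p=r.get_eef_pos();print("push",name,hit,"short of upright by",round((p[:2]-CC)@o-d-.016,4),"F",r.get_wrist_force().round(1))
    r.servo_line(np.r_[a,.058],.1);r.servo_line(np.r_[a,.13],.15)
E
python3 - <<'E'
from h import *
grab("right",.47)
if .02<r.get_width()<.028:
    lift("right",.47);push("right")
print(r.get_clock()); snap("top","topA")
snap("scene","scA")
im=np.vstack([cv2.resize(cv2.imread("pics/topA.png")[180:310,120:320],(600,390)),cv2.resize(cv2.imread("pics/scA.png")[190:300,250:420],(325,210))[:,:].copy() if 0 else cv2.copyMakeBorder(cv2.resize(cv2.imread("pics/scA.png")[190:300,250:420],(325,210)),0,0,0,275,0)])
cv2.imwrite("pics/A.png",im)
E
```

```text
ik [[ 0.9   1.47]
 [ 2.19 -1.67]]
right hit False tcp [ 0.5143 -0.0203  0.0247] want [ 0.5156 -0.0198  0.0248] w 0.0216 F [-5.5 -0.9  2.9]
w 0.0179 F [ 0.  -0.8 -0.4]
push right False short of upright by -0.0009 F [0.5 0.9 0.2]
16.675
```

View pics/A.png

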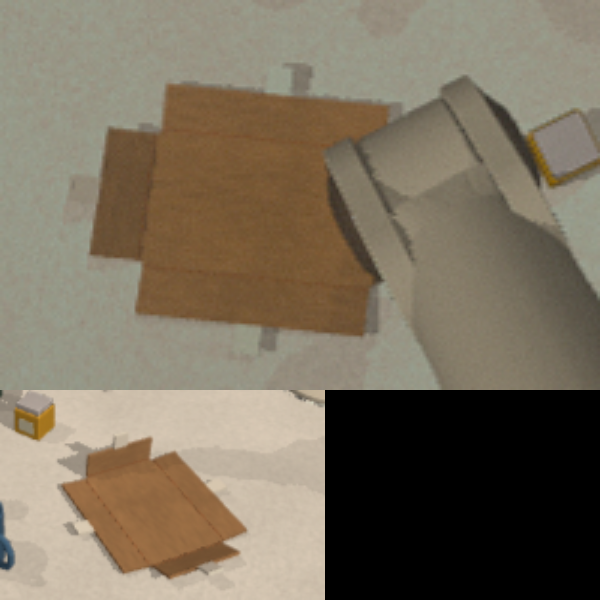

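The right wall went up in both views and the grip slipped only near the end, so the push finished it. I'll do the others with a slightly deeper bite.

```bash
sed -i 's/dz=-.008/dz=-.011/; s/max(z+dz,.003)/max(z+dz,.002)/; s/r.servo_line(wp(name,.064,th),.1)$/r.servo_line(wp(name,.064,th),.1);print(round(th,2),round(r.get_width(),4),end=" ")/' h.py
python3 - <<'E'
from h import *
for n,t in (("near",.1),("left",.43)):
    grab(n,t)
    if not .019<r.get_width()<.028: print("bad grip");break
    lift(n,t);push(n);print(r.get_clock())
snap("scene","scB");snap("top","topB")
r.servo_line(r.get_eef_pos()+[0,0,.15],.2);r.goto((.45,.14,.36),[np.pi,0,0]);i,im=snap("wrist","wB");np.savez("wB.npz",R=i["R"],t=i["t"])
a=cv2.resize(im[0:270,100:500],(800,540));cv2.imwrite("pics/B.png",a)
E
```

```text
ik [[ 1.95 -0.1 ]
 [ 0.74 -3.24]]
near hit False tcp [0.4088 0.1549 0.0023] want [0.4085 0.1549 0.002 ] w 0.022 F [ 1.5 -0.9  1.6]
0.31 0.0221 0.53 0.0211 0.74 0.0214 0.95 0.021 1.16 0.0199 1.38 0.0178 1.59 0.0179 w 0.0179 F [ 0.3 -0.1 -0.7]
push near False short of upright by -0.0009 F [0.7 0.3 0.4]
26.8583
ik [[ 1.5   1.47]
 [ 1.33 -1.67]]
left hit False tcp [0.5484 0.3062 0.0199] want [0.5481 0.306  0.0194] w 0.0215 F [0.2 0.5 1.7]
0.6 0.0221 0.76 0.0215 0.93 0.0219 1.09 0.0214 1.26 0.0213 1.42 0.0208 1.59 0.0201 w 0.0201 F [0.8 2.4 1.2]
push left False short of upright by -0.001 F [0.  1.1 0.7]
37.1667
```

View pics/B.png

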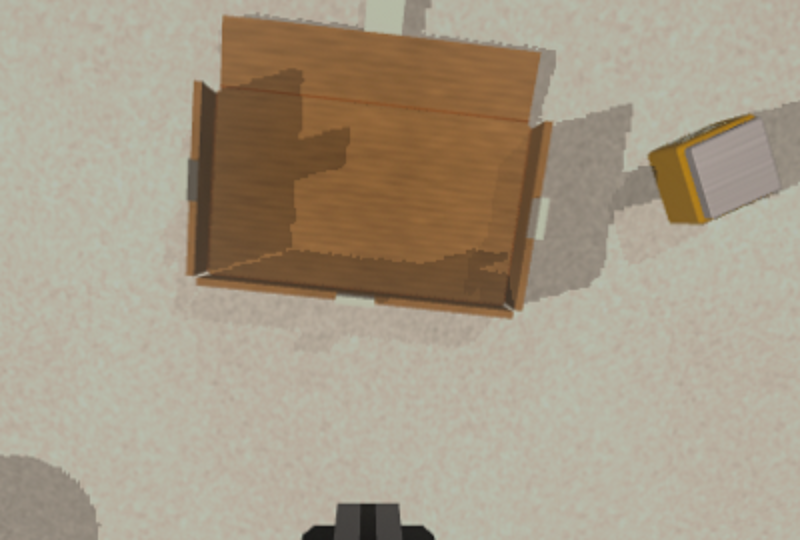

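Wall check: the near, left and right walls stand upright, and only the far wall, at the top around (385,60), is still flat. I'll raise the far wall and then take measuring views of the tins.

Run:
```python
from h import *
n,t="far",.15
grab(n,t)
if .019<r.get_width()<.028:
    lift(n,t);push(n)
    r.servo_line(r.get_eef_pos()+[0,0,.15],.2)
    for k,p in enumerate([(.48,.10,.36),(.50,-.17,.30),(.50,-.27,.30)]):
        r.goto(p,[np.pi,0,0]);i,im=snap("wrist",f"u{k}");np.savez(f"u{k}.npz",R=i["R"],t=i["t"])
print(r.get_clock())
im=cv2.imread("pics/u0.png");i={**imaging.camera_info("wrist"),**np.load("u0.npz")}
print("tab tops predicted",{n:proj(i,np.r_[CC+W[n][0]*(W[n][1]+.0025),.077]).round(0) for n in W})
cv2.imwrite("pics/U.png",np.vstack([im[:260],cv2.imread("pics/u1.png")[:200]]))
```

```text
ik [[ 1.   -0.1 ]
 [ 3.29 -3.24]]
far hit False tcp [0.6552 0.129  0.0027] want [0.6548 0.1303 0.0021] w 0.0218 F [ 0.1 -2.7  2.1]
0.36 0.0211 0.56 0.0215 0.77 0.0214 0.97 0.0208 1.18 0.0203 1.38 0.0199 1.59 0.0178 w 0.0178 F [-0.2 -0.2  0.3]
push far False short of upright by -0.0009 F [ 0.8 -0.3  0.4]
55.2167
tab tops predicted {'near': array([[246., 176.]]), 'far': array([[254.,  70.]]), 'left': array([[160., 116.]]), 'right': array([[338., 134.]])}
```

View pics/U.png

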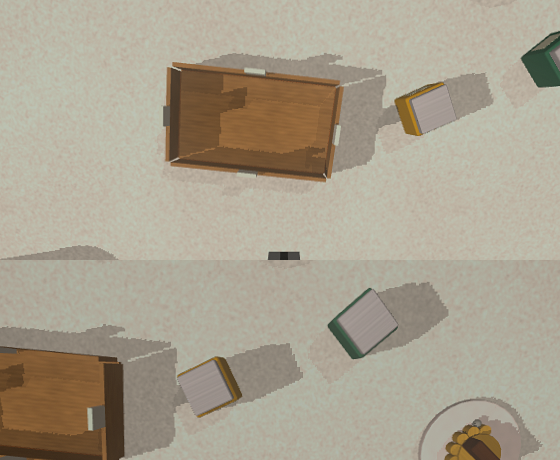

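All four walls stand: the tabs appear at (254,70), (166,116), (338,134) and (246,176), close to where I predicted. The yellow tin has been knocked, from (249,97) to (209,127) in the same view, so I'll re-measure both tins from overhead with two views each.

```bash
cat >> h.py <<'E'
HUE=dict(yellow=((17,110,35),(32,255,255)),green=((50,45,15),(90,255,255)))
def ring(im,col,guess):
    h=cv2.cvtColor(im,cv2.COLOR_BGR2HSV);m=cv2.inRange(h,*HUE[col])
    k=np.zeros_like(m);cv2.circle(k,tuple(int(v) for v in guess),55,255,-1);m&=k
    m=cv2.morphologyEx(m,cv2.MORPH_CLOSE,np.ones((3,3)))
    n,l,s,_=cv2.connectedComponentsWithStats(m)
    for j in range(1,n):
        if s[j,4]<25:m[l==j]=0
    pts=cv2.findNonZero(m);return cv2.minAreaRect(pts),m
def tin(col,xy,name):
    "overhead fix of a tin, second view for height; returns xy, yaw"
    out=[];xy=np.array(xy,float)
    for k,d in enumerate([(0,0),(0,.0),(-.0,.06)]):
        if k==1 and np.linalg.norm(xy-first)<.008: continue
        if k==0: first=xy.copy()
        p=np.r_[xy-[.071,0]+d,.27]
        r.goto(p,[np.pi,0,0]);r.dwell(.1);i,im=snap("wrist",f"{name}{k}")
        rc,m=ring(im,col,proj(i,np.r_[xy,.05])[0])
        B=plane(i,cv2.boxPoints(rc),.05)
        if k<2:
            sz=np.linalg.norm(B[1]-B[0]),np.linalg.norm(B[2]-B[1]);e=B[1]-B[0]
            yaw=(np.arctan2(e[1],e[0])+np.pi/4)%(np.pi/2)-np.pi/4;xy=B.mean(0)[:2];ref=(i,im)
            print(col,k,"xy",xy.round(4),"yaw",yaw.round(3),"size",np.round(sz,4))
        else:
            # height: match the lid between the two views
            g=lambda a:cv2.cvtColor(a,cv2.COLOR_BGR2GRAY)
            c0=proj(ref[0],np.r_[xy,.062])[0];u,v=c0.round().astype(int)
            t=g(ref[1])[v-30:v+30,u-30:u+30]
            w=cv2.matchTemplate(g(im),t,cv2.TM_CCOEFF_NORMED);_,s,_,l=cv2.minMaxLoc(w)
            X,gap=tri(ref[0],(u,v),i,(l[0]+30,l[1]+30));print("  tri",X.round(4),"gap",round(gap,4),"score",round(s,2))
    return xy,yaw
E
python3 - <<'E'
from h import *
i={**imaging.camera_info("wrist"),**np.load("u1.npz")}
Y=plane(i,(209,127),.062)[0,:2];G=plane(i,(363,63),.062)[0,:2];print(Y,G)
y=tin("yellow",Y,"y");g=tin("green",G,"g");print(r.get_clock())
cv2.imwrite("pics/yg.png",np.hstack([cv2.imread("pics/y0.png")[:250,150:420],cv2.imread("pics/g0.png")[:250,150:420]]))
E
```

```text
[ 0.5524819  -0.08889321] [ 0.61708643 -0.25079103]
yellow 0 xy [ 0.5516 -0.0842] yaw 0.407 size [0.0512 0.0511]
  tri [ 0.5522 -0.084   0.0593] gap 0.0004 score 0.72
green 0 xy [ 0.6188 -0.2556] yaw 0.67 size [0.0507 0.0511]
  tri [ 0.6196 -0.2556  0.0503] gap 0.0007 score 0.64
58.2167
```

View pics/yg.png

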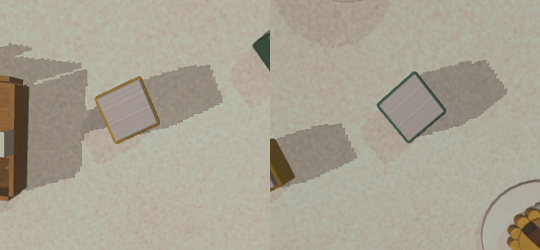

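Both overhead fixes give a clean square ring of about 51 mm, with triangulated top heights of 0.050–0.059 m, so they are consistent. I'll pack the yellow tin first.

```bash
cat >> h.py <<'E'
def pick(xy,yaw):
    y=reach(np.r_[xy,.0155],[yaw]) ;y=yaw
    r.goto(np.r_[xy,.12],[np.pi,0,y]);r.gripper_to(.08)
    hit=r.servo_line(np.r_[xy,.0155],.1,until_force=10);r.gripper_to(.03)
    print("picked",hit,r.get_eef_pos().round(4),"w",round(r.get_width(),4),"gf",round(r.get_grip_force(),1))
    p=r.get_eef_pos();r.servo_line(np.r_[p[:2],.16],.12)
    print("lifted w",round(r.get_width(),4),"gf",round(r.get_grip_force(),1),"F",r.get_wrist_force().round(1))
def place(cx,cy):
    p=CC+EX*cx+EY*cy
    r.servo_line(np.r_[p,.16],.15,ori=[np.pi,0,CY])
    print("over w",round(r.get_width(),4),"gf",round(r.get_grip_force(),1),"F",r.get_wrist_force().round(1))
    r.servo_line(np.r_[p,.045],.1,until_force=8)
    hit=r.servo_line(np.r_[p,.0195],.03,until_force=4)
    print("down",hit,r.get_eef_pos().round(4),"want",p.round(4),"F",r.get_wrist_force().round(1))
    r.gripper_to(.062);r.dwell(.2);r.servo_line(np.r_[p,.18],.12)
E
python3 - <<'E'
from h import *
pick((.5519,-.0841),.407)
if r.get_width()>.045: place(0,-.048)
r.goto((.46,.10,.36),[np.pi,0,0]);i,im=snap("wrist","P1");print(r.get_clock())
g=tin("green",(.6190,-.2556),"gg")
cv2.imwrite("pics/P1c.png",im[:260])
E
```

```text
ik [[0.48 0.41]]
picked False [ 0.5526 -0.0841  0.0163] w 0.0513 gf 63.5
lifted w 0.0511 gf 62.8 F [-0.1 -0.5 -0.4]
over w 0.0511 gf 63.0 F [-0.1 -0.4 -1.3]
down True [0.5264 0.0951 0.0256] want [0.527  0.0948] F [ 0.1  0.8 -2.4]
68.6833
green 0 xy [ 0.6188 -0.2557] yaw 0.67 size [0.0507 0.0508]
  tri [ 0.6189 -0.2558  0.055 ] gap 0.0002 score 0.62
```

View pics/P1c.png

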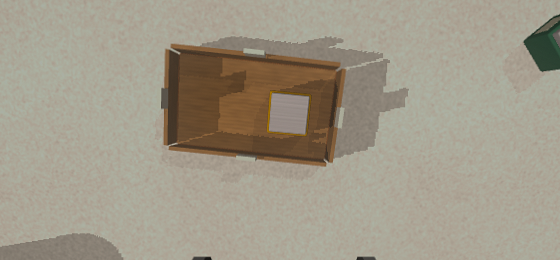

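The yellow tin stands square on the carton floor at (288,114), with all walls still up. Green has not moved, so I'll pack it and then take overhead views of the dial.

Run:
```python
from h import *
pick((.6188,-.2557),.67)
if r.get_width()>.045: place(0,.048)
r.goto((.46,.10,.36),[np.pi,0,0]);i,P=snap("wrist","P2");np.savez("P2.npz",R=i["R"],t=i["t"]);print(r.get_clock())
r.goto((.47-.071,-.40,.25),[np.pi,0,0]);r.dwell(.1);i,d0=snap("wrist","d0");np.savez("d0.npz",R=i["R"],t=i["t"])
r.goto((.47-.071,-.34,.25),[np.pi,0,0]);r.dwell(.1);i,d1=snap("wrist","d1");np.savez("d1.npz",R=i["R"],t=i["t"])
cv2.imwrite("pics/D.png",np.vstack([P[20:190],np.hstack([cv2.resize(d[60:180,a-60:a+60+20],(280,240)) for d,a in((d0,283),(d1,345))])]))
print(r.get_clock())
```

```text
ik [[0.78 0.67]]
picked False [ 0.6196 -0.256   0.0165] w 0.0511 gf 63.2
lifted w 0.051 gf 62.6 F [-0.8  0.6 -1.7]
over w 0.0512 gf 62.8 F [-0.2 -0.3 -1.5]
down True [0.5356 0.1902 0.0255] want [0.5366 0.1904] F [ 0.6  0.  -1.1]
82.6417
85.1583
```

View pics/D.png

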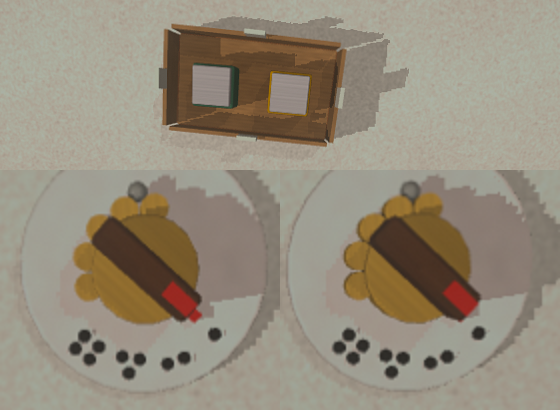

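The top half shows both tins standing side by side in the carton at (212,85) and (290,93), with all walls up. The dial panels show the dark bar pointing with its red end at the single stud, and the studs going 1-2-3-4 clockwise. Next I'll measure the bar and turn it to 2.

Run:
```python
from h import *
base=imaging.camera_info("wrist");I=[];c=[];S=[]
for k in (0,1):
    im=cv2.imread(f"pics/d{k}.png");i={**base,**np.load(f"d{k}.npz")};h=cv2.cvtColor(im,cv2.COLOR_BGR2HSV)
    g=proj(i,(.47,-.40,.059))[0]
    win=np.zeros(im.shape[:2],np.uint8);cv2.circle(win,tuple(int(v) for v in g),45,255,-1)
    red=(cv2.inRange(h,(0,150,90),(8,255,255))|cv2.inRange(h,(172,150,90),(180,255,255)))&win
    bar=(cv2.inRange(h,(0,60,20),(14,255,85))&win)|red
    bar=cv2.morphologyEx(bar,cv2.MORPH_OPEN,np.ones((4,4)));ct=big(bar);rc=cv2.minAreaRect(ct)
    B=plane(i,cv2.boxPoints(rc),.059);a,b=B[1]-B[0],B[2]-B[1];l=a if np.linalg.norm(a)>np.linalg.norm(b) else b
    R=plane(i,cv2.findNonZero(red).reshape(-1,2).mean(0),.059)[0]
    blk=cv2.inRange(im,(0,0,0),(45,45,45));win2=cv2.dilate(win,np.ones((51,51)));blk&=win2
    n,_,st,ce=cv2.connectedComponentsWithStats(blk);st_=[plane(i,ce[j],.014)[0,:2].round(4) for j in range(1,n) if 5<st[j,4]<60]
    print(k,"centre",B.mean(0).round(4),"size",np.linalg.norm(a).round(4),np.linalg.norm(b).round(4),"yaw",((np.arctan2(l[1],l[0]))%np.pi).round(3),"red",R.round(4));print(np.array(st_).tolist())
    I.append(i);c.append(rc[0])
X,gap=tri(I[0],c[0],I[1],c[1]);print("tri",X.round(4),gap.round(4))
```

```text
0 centre [ 0.4683 -0.4129  0.059 ] size 0.0154 0.061 yaw 0.865 red [ 0.4563 -0.4267  0.059 ]
[[0.4376, -0.449], [0.4369, -0.3797], [0.43, -0.3869], [0.425, -0.3998], [0.4244, -0.4331], [0.4246, -0.3821], [0.4235, -0.4087], [0.4219, -0.4248], [0.4159, -0.4033]]
1 centre [ 0.469 -0.41   0.059] size 0.0172 0.0581 yaw 0.864 red [ 0.4575 -0.4261  0.059 ]
[[0.4372, -0.4491], [0.4359, -0.3786], [0.4306, -0.3863], [0.4298, -0.3744], [0.4242, -0.3826], [0.4249, -0.3991], [0.4238, -0.4082], [0.4245, -0.4321], [0.4219, -0.423]]
tri [ 0.4689 -0.4133  0.0416] 0.0008
```

Everything agrees. The axis from the studs is (0.4705,−0.410) and the bar's centre is about (0.469,−0.411). The pair of studs lies 0.49 rad clockwise of the bar. The bar's height triangulates to only 0.042 m with the side faces mixed in, so I'll descend guarded by force.

Run:
```python
from h import *
p=np.array([.4698,-.4105,.039]);y=.865
r.goto(p+[0,0,.08],[np.pi,0,y]);r.gripper_to(.04)
hit=r.servo_line(p,.06,until_force=6);r.gripper_to(.008)
print(hit,r.get_eef_pos().round(4),"w",r.get_width(),"F",r.get_wrist_force().round(1))
q=r.get_eef_pos()
if .012<r.get_width()<.02:
    for a in np.linspace(0,.5,6)[1:]: r.goto(q,[np.pi,0,y-a])
    print("M",r.get_torque().round(2),r.get_wrist_force().round(1),r.get_ee_rot().round(3))
r.gripper_to(.035);r.dwell(.2);r.servo_line(q+[0,0,.1],.12)
r.goto((.47-.071,-.38,.25),[np.pi,0,0]);r.dwell(.1);i,d=snap("wrist","e0")
h=cv2.cvtColor(d,cv2.COLOR_BGR2HSV);red=(cv2.inRange(h,(0,150,90),(8,255,255))|cv2.inRange(h,(172,150,90),(180,255,255)))
R=plane(i,cv2.findNonZero(red).reshape(-1,2).astype(float).mean(0),.059)[0,:2]-p[:2];print("red dir",np.arctan2(*R[::-1])%np.pi,"want",.865-.5)
r.goto((.44,.06,.38),[np.pi,0,0]);r.dwell(.2);_,P=snap("wrist","e1");s,T=snap("scene","e2")
g=proj(imaging.camera_info("wrist"),(.53,.14,.03))[0]
a=cv2.resize(d[50:190,220:400],(360,280));b=cv2.resize(T[130:310,170:400],(360,280))
cv2.imwrite("pics/E.png",np.vstack([np.hstack([a,b]),cv2.resize(P[:200],(720,257))]));print(r.get_clock())
```

```text
False [ 0.4698 -0.4105  0.0395] w 0.014402956343935878 F [-1.2  1.8  4.9]
M [ 0.09  0.07 -0.11] [ 0.6 -0.2  1.7] [3.141 0.    0.37 ]
red dir 0.35655898140873576 want 0.365
93.575
```

View pics/E.png

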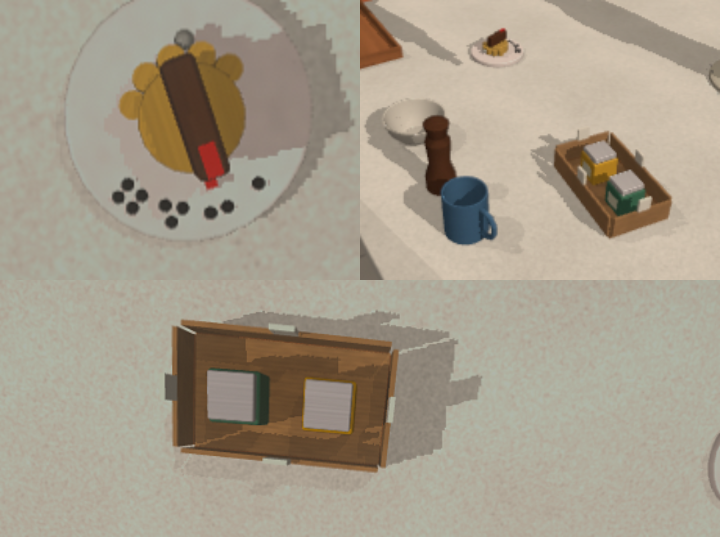

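The red end points at the two-stud group: measured 0.357 against 0.365 wanted. Both tins stand in the carton, the walls are upright, and the bowl, mug and mill are untouched. The arm is clear of everything, so I'm handing in.

```bash
python3 -c "
from bench import r, imaging, workorder, kin
print(workorder.job_done())"
```

```text
the job is handed in; nothing more can be done
None
```

The job is handed in: all four carton walls are upright, both tins on the worktop (yellow and green) are packed on its floor, the dial is set to 2, and the bowl, mug and mill weren't moved.

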